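# Release the clip screws and take the field coil off its core post

## Robot

A 6-joint arm with a two-finger parallel gripper is mounted at the origin on the work surface. World frame = base frame: x ahead of the robot, y to its left, z up, the work surface at z = 0. Lengths are in mm, angles in rad, forces in N, time in s.
With the tool pointing down it reaches from about 400 to 925 mm from the base axis. Payload 12.5 kg.
Tool frame: the origin (TCP) lies on the centre line of the jaws, within the pads' length; the fingertips stand 14 mm ahead of it and the grasp point (between the pads) lies 5 mm behind it; z points along the fingers, y is the line along which they close (so a half turn about z gives the same grasp; the last joint's range is limited). The gripper opens to 95 mm and grips with 3 to 60 N. Pads are 20 mm wide; open, the fingers measure 119 mm over their backs; the gripper's body (75 mm by 180 mm) begins 59 mm behind the grasp point.
Start: joints at [-1.256, 0.491, 1.559, -0, 1.092, -0.106], TCP at [255.33, -570.484, 228.661] pointing down, gripper open.
Joint ranges: [-3.1, 3.1], [-0.84, 2.19], [0.05, 2.79], [-1.13, 4.28], [0.06, 2.93], [-2.69, 2.69]. Speed limits (rad/s): [2.22, 2.22, 2.79, 3.14, 3.14, 3.14].

## Interface

Orientations are given as a rotation vector (axis times angle).
In Python, from plant import * gives the robot as it stands.
- The arm moves only by the tool step_arm, never from a script. Its arguments are lists of equal length, an entry for each row: "linear": the shift along the tool's x, y, z in mm, a list of three; "dr": the turn, a rotation vector about the tool's x, y, z in degrees, a list of three; "claw": the closure, from 0 (fully open) to 1 (shut). In form: {"linear": [[x, y, z], ...], "dr": [[wx, wy, wz], ...], "claw": [claw, ...]}. A call has 1 to 8 rows; each row is the pose to reach, as a shift and turn from the pose commanded when the call began, along the tool's axes at that moment; what a row does not reach only later rows make up. A row lasts 1/8 s, in which the tool goes at most 62.5 mm and 10.7 degrees, less where a joint would pass 70% of its speed; a pose out of reach is approached as far as the arm can. A call with a gripper value outside its range is refused whole. The fingers move at their own pace and stop on an object; "squeeze" is the grip in N (left out, the last holds). Time passes only in rows, so rows that repeat a pose let the fingers close. It gives the time, the measured TCP pose, the force, the opening and the grip force at its end, in the units of the state.
- get_obs(): the state, without advancing time (a new reading comes with each control period).
- get_image(name): name is "scene" or "top" or "wrist"; returns a dict with "image" (420x560x3 uint8, red, green, blue), "vfov" (degrees; the focal length in pixels is half the picture's height over the tangent of half this angle, whatever the lens; pixels are square), "cx", "cy" (the principal point, pixels), "R" (3x3) and "t" (3): a world point X has camera coordinates R X + t. Camera axes: x right, y down, z forward; pixel columns grow to the right and rows downward; lengths in mm; the calibration is good to about 2 mm. A picture is of the moment at which its call begins. There is no depth.
- job_done(): hands the job in; it is judged then, once.
The state is a dict: "time_s": time; "q": joint angles; "dq": joint speeds; "effort": joint torques, N m; "ee_pos": TCP position; "tool_rot": TCP orientation; "force": force on the tool from outside, world axes, zero at the start; "torque": the same for the moment, N m; "grip_width": finger opening in mm; "grip_force": force on a finger pad.
Only numpy, scipy, OpenCV 4.12 (cv2) and the standard library are available. Lean on these libraries where they do the work, as an engineer would, in place of code of your own. Each camera call takes 0.05 s, during which the arm holds its last target. There are 200 camera calls.

## Task

Using the yellow driver, turn both slotted clip screws on the black coil holder about a quarter turn counter-clockwise (seen from above) to their stops, so that the red clips no longer cover the coil's flange; never push on the holder or its clips with the gripper itself. Then put the driver back upright, fully seated, in its grey stand. After that slide the copper coil straight up off its post and lower it, without dropping it, into the blue tray so that it stands flat on its flange, leaving the four small things around the work where they are.

Things in the scene. Friction and masses are not known exactly. Their poses are not given: they have to be found in the camera images.
- holder: Black fixed base plate, 110 (x) x 170 (y) x 15 mm high, origin at the centre of its underside. A steel core post, 15 mm in diameter, stands at its centre up to 77 mm above the origin. A clip screw stands at y = +54 mm (clip_a) and one at y = -54 mm (clip_b) on the plate.
- clip_a_slot (a point): Centre of the mouth of clip_a's slot, 35 mm above the holder's underside; turns with the screw: x along the slot and towards the red clip's tip, z up (turning axis). Steel head 28 mm across; slot 7 mm wide, 24 mm long, open at both ends, 8.5 mm deep, lips chamfered 3 mm. The red clip (12 mm wide, 3.5 mm thick) reaches 25 mm from the axis, 6.5 mm above the plate.
- clip_b_slot (a point): The same for clip_b: an identical screw and clip on the other side of the coil.
- clip_a (a joint): Turn of clip_a in rad, counter-clockwise from above: 0 = clip points straight at the post and covers the coil's flange, 1.6 = the stop, clip clear of the coil. The screw stays where it is left (friction torque about 0.08 N m) and does not rise.
- clip_b (a joint): Turn of clip_b, likewise.
- coil: Copper-wound coil, about 280 g, 52 mm high, origin at the centre of its underside, z its axis. Black bottom flange 68 mm across and 5 mm thick; copper winding 50 mm across from 5 to 35 mm; black grip collar 54 mm across from 35 to 52 mm. Bore 19 mm. It stands on the holder's plate around the post, whose tip shows 10 mm above the coil.
- driver: Flat-blade driver upright in its stand, 120 g, 135 mm long; origin at the blade's tip, z up the shaft, x along the blade's width. Blade 18 mm wide (x), 4 mm thick (y), 14 mm long; shaft 10 mm thick up to z = 59; black collar 40 mm across, z 59 to 65; yellow square handle 24 x 24 mm (faces along x, y), z 65 to 135, a black stripe on its top along x.
- stand: Grey fixed block, 70 x 70 x 70 mm, origin at the centre of its underside. A round hole, 27 mm across with a 3 mm chamfer, 64 mm deep, opens at the centre of its top. When the driver is seated, its collar rests on the block's top and its blade tip is 11 mm above the block's underside; any yaw will do.
- tray: Blue fixed open tray, 140 x 140 mm outside, 25 mm high, walls and floor 4 mm thick, origin at the centre of its underside.
- objective: Bystander: small brass microscope objective, 30 mm across, 46 mm high, standing; origin under it.
- slide_box: Bystander: green slide box, 85 x 100 x 35 mm; origin under it.
- oil_bottle: Bystander: small amber oil bottle, 30 mm across, 60 mm high; origin under it.
- eyepiece: Bystander: black eyepiece, 32 mm across, 50 mm high, standing; origin under it.
There are look-alikes about, which are no part of the job. Several things have the shape of the tray; the one meant has the colours described above.

How it is judged:
By the outcome, as a careful person would: the job done as asked, in the order asked, and still so for the second after the job is handed in, with the robot touching nothing.
It also fails if it takes over 72 s, if anything falls off the work surface, if the arm or the gripper's body presses on something with over 40 N, if the wrist force passes 120 N, or if a joint passes its speed limit or range.

## Working session

There is one attempt and no reset: what is moved stays moved. The work goes in short steps, Python scripts to look and compute and a tool call to move; the robot and the scene stay as the last step left them, time stands still between calls to the robot, and variables do not carry over. Pictures are saved under pics/ and viewed, at most 10 in all, crops included, and the job is handed in when it is done.

Besides the shell and the picture viewer there is one more tool, called by a JSON object that holds its "method" and its "body". step_arm: Moves the arm, as the interface text tells. Its arguments: {"type":"object","properties":{"linear":{"type":"array"},"dr":{"type":"array"},"claw":{"type":"array"},"squeeze":{"type":"number"}},"required":["linear","dr","claw"]}

```bash
ls; mkdir -p pics; python3 - <<'E'
from plant import *
import cv2,pickle,numpy as np
for n in ["scene","top"]:
    d=get_image(n); pickle.dump(d,open(f"pics/{n}0.pkl","wb")); cv2.imwrite(f"pics/{n}0.png",cv2.resize(d["image"][:,:,::-1],(800,600),interpolation=cv2.INTER_CUBIC))
    R=np.array(d["R"]);print(n,d["vfov"],d["cx"],d["cy"],(-R.T@np.array(d["t"])).round(1),R.round(3).tolist())
o=get_obs();print({k:np.round(v,3).tolist() for k,v in o.items()})
E
```

```text
pics
scene 45.58852484461852 281.1628395470226 209.2643766846401 [1359.6  461.6  789.2] [[-0.313, 0.95, -0.016], [0.585, 0.18, -0.791], [-0.748, -0.257, -0.612]]
top 46.29436532050168 283.30139047574147 206.8891025113823 [ 196.1  146.6 1487.9] [[0.02, -1.0, 0.013], [-0.981, -0.022, -0.192], [0.192, -0.008, -0.981]]
{'time_s': 0.1, 'q': [-1.256, 0.491, 1.559, 0.0, 1.092, -0.106], 'dq': [-0.001, -0.0, -0.003, 0.003, -0.0, 0.001], 'effort': [0.004, -61.362, -25.861, 0.069, 0.047, -0.0], 'ee_pos': [255.288, -570.277, 228.145], 'tool_rot': [-3.071, -0.656, 0.0], 'force': [0.875, 0.018, 0.357], 'torque': [-0.002, 0.008, 0.017], 'grip_force': 0.0, 'grip_width': 95.409}
```

View pics/scene0.png

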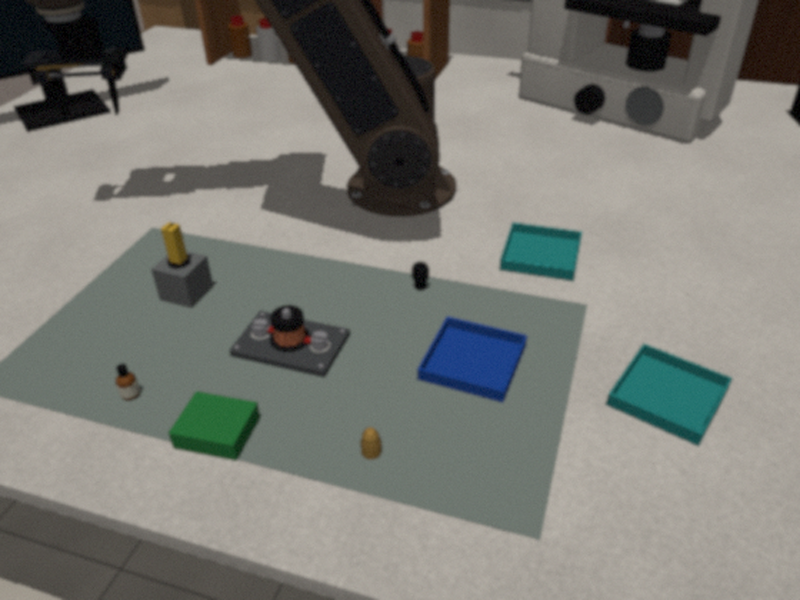

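View pics/top0.png

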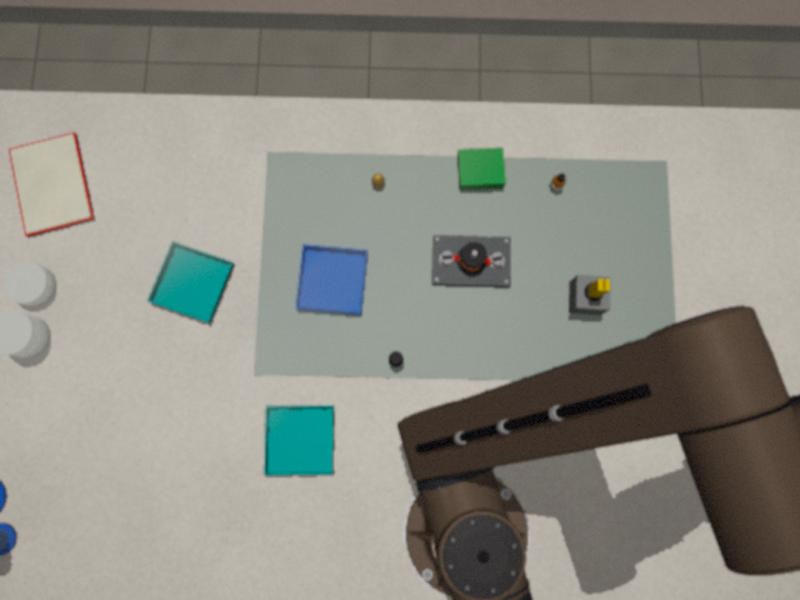

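The scene view shows the driver in the grey stand, the holder with its coil, and the blue tray; the teal ones are look-alikes. In the top view (800x600) the stand top is near (592,283), the holder plate corners are (432,236), (509,236), (511,287) and (433,285), and the tray rim corners are (305,245), (368,249), (361,316) and (297,311).

```bash
cat > h.py <<'E'
import numpy as np,cv2,pickle
from scipy.spatial.transform import Rotation as Ro
def ray(d,u,v,z):
    """full-res pixel -> world point on plane z"""
    f=210/np.tan(np.radians(d["vfov"])/2);R=np.array(d["R"]);c=-R.T@np.array(d["t"])
    r=R.T@np.array([(u-d["cx"])/f,(v-d["cy"])/f,1]);return c+r*(z-c[2])/r[2]
def proj(d,X):
    f=210/np.tan(np.radians(d["vfov"])/2);p=np.array(d["R"])@np.array(X)+np.array(d["t"])
    return np.array([f*p[0]/p[2]+d["cx"],f*p[1]/p[2]+d["cy"]])
def move(o,pos,yaw=None):
    """shift in tool axes to reach TCP pos, turn (deg, rotvec in tool) to point down with tool x at yaw"""
    R0=Ro.from_rotvec(o["tool_rot"]);s=R0.inv().apply(np.array(pos)-o["ee_pos"])
    r=None
    if yaw is not None:
        T=Ro.from_matrix(np.array([[np.cos(yaw),np.sin(yaw),0],[np.sin(yaw),-np.cos(yaw),0],[0,0,-1]]).T.T)
        r=np.degrees((R0.inv()*T).as_rotvec()).round(2)
    return s.round(1),r
E
python3 - <<'E'
from h import *
from plant import *
d=pickle.load(open("pics/top0.pkl","rb"));s=.7
for n,P,z in [("holder",[(432,236),(509,236),(511,287),(433,285)],15),("tray",[(305,245),(368,249),(361,316),(297,311)],25),("stand",[(575,276),(610,277),(609,310),(571,310)],70),("driver top",[(597,281),(609,280),(609,291),(597,292)],146),("coil",[(472,252)],67),
 ("obj",[(378,181)],25),("box",[(482,168)],20),("oil",[(558,183)],30),("eye",[(396,360)],25)]:
    W=np.array([ray(d,u*s,v*s,z)[:2] for u,v in P]);print(n,W.mean(0).round(1),W.round(0).tolist())
o=get_obs();print(Ro.from_rotvec(o["tool_rot"]).as_matrix().round(3).tolist())
E
```

```text
holder [564.7  -8.3] [[618.0, 77.0], [622.0, -90.0], [509.0, -94.0], [509.0, 74.0]]
tray [513.3 288.1] [[589.0, 351.0], [583.0, 215.0], [437.0, 225.0], [445.0, 361.0]]
stand [ 487.9 -251. ] [[524.0, -218.0], [523.0, -291.0], [453.0, -287.0], [452.0, -208.0]]
driver top [ 487.2 -253.2] [[497.0, -242.0], [500.0, -265.0], [477.0, -265.0], [475.0, -241.0]]
coil [570.7  -4.3] [[571.0, -4.0]]
obj [737.6 197.9] [[738.0, 198.0]]
box [775.5 -31.1] [[775.0, -31.0]]
oil [ 741.  -196.7] [[741.0, -197.0]]
eye [345.5 149.5] [[346.0, 150.0]]
[[0.913, 0.408, -0.0], [0.408, -0.913, 0.001], [0.0, -0.001, -1.0]]
```

{"method": "step_arm", "body": {"linear": [[343,-196,-100],[343,-196,-100],[343,-196,-100],[343,-196,-100],[343,-196,-100],[343,-196,-100],[343,-196,-100],[343,-196,-100]], "dr": [[0,0,24],[0,0,24],[0,0,24],[0,0,24],[0,0,24],[0,0,24],[0,0,24],[0,0,24]], "claw": [0.2,0.2,0.2,0.2,0.2,0.2,0.2,0.2]}}

```text
time_s: 1.1
ee_pos: [489.3, -249.8, 329.0]
tool_rot: [3.141, 0.008, 0.001]
force: [-0.9, -0.6, 0.2]
grip_width: 76.3
grip_force: 0.0
```

```bash
cat > look.py <<'E'
import sys
from h import *
from plant import *
n=sys.argv[1];d=get_image("wrist");o=get_obs()
pickle.dump((d,o),open(f"pics/{n}.pkl","wb"));cv2.imwrite(f"pics/{n}.png",cv2.resize(d["image"][:,:,::-1],(800,600),interpolation=cv2.INTER_CUBIC))
R=np.array(d["R"]);print("cam",(-R.T@np.array(d["t"])).round(1),R.round(2).tolist(),o["time_s"],np.round(o["ee_pos"],1),np.round(o["tool_rot"],3),o["grip_width"])
E
python3 look.py w1
```

```text
cam [ 568.5 -249.2  484.1] [[0.0, -1.0, -0.0], [-0.96, -0.0, 0.28], [-0.28, -0.0, -0.96]] 1.15 [ 488.5 -250.9  328.5] [ 3.141  0.006 -0.   ] 76.07856615855415
```

View pics/w1.png

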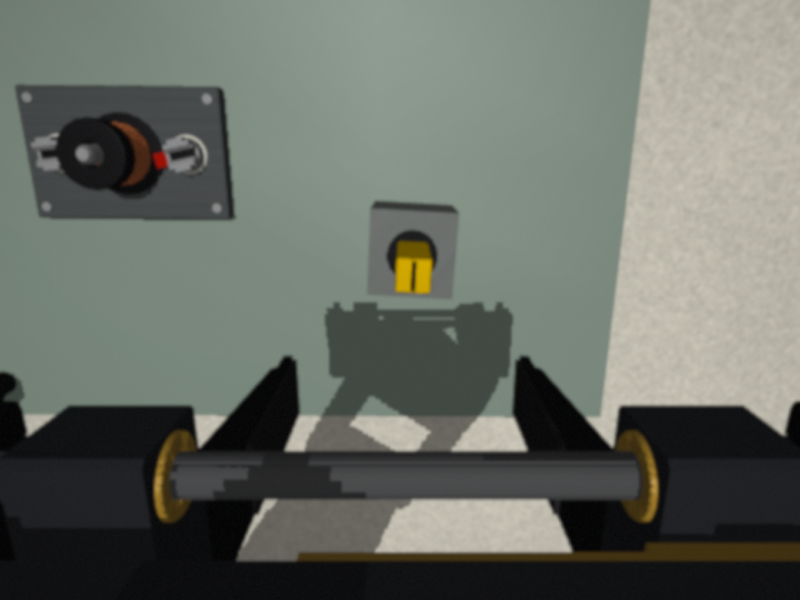

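The wrist view shows the driver's handle top with corners (396,256), (434,258), (431,293) and (396,292), its stripe along world x. The holder plate corners are (17,86), (220,88), (233,217) and (40,217). Both clips point at the post.

```bash
python3 - <<'E'
from h import *
from plant import *
d,o=pickle.load(open("pics/w1.pkl","rb"));s=.7
for n,P,z in [("drv",[(396,257),(434,258),(432,294),(396,293)],146),("stripe",[(414,262),(414,291)],146),("stand",[(372,209),(457,213),(452,298),(368,294)],70),("holder",[(17,86),(220,88),(233,217),(40,217)],15)]:
    W=np.array([ray(d,u*s,v*s,z)[:2] for u,v in P]);print(n,W.mean(0).round(1),W.round(0).tolist())
o=get_obs();print(np.round(o["q"],3),move(o,[488,-252,114],0))
E
```

```text
drv [ 490.  -255.5] [[502.0, -243.0], [502.0, -268.0], [478.0, -267.0], [478.0, -243.0]]
stripe [ 489.4 -255.2] [[499.0, -255.0], [480.0, -255.0]]
stand [ 489.7 -255. ] [[526.0, -223.0], [523.0, -290.0], [454.0, -288.0], [457.0, -219.0]]
holder [565.6 -10.9] [[620.0, 73.0], [619.0, -95.0], [512.0, -96.0], [512.0, 75.0]]
[-0.595  0.293  1.603 -0.     1.246  0.972] (array([ -0.5,   1.1, 214.5]), array([0.01, 0.01, 0.22]))
```

{"method": "step_arm", "body": {"linear": [[1.4,3.7,60],[1.4,3.7,120],[1.4,3.7,180],[1.4,3.7,214],[1.4,3.7,214],[1.4,3.7,214],[1.4,3.7,214],[1.4,3.7,214]], "dr": [[0,0,0],[0,0,0],[0,0,0],[0,0,0],[0,0,0],[0,0,0],[0,0,0],[0,0,0]], "claw": [0.4,0.4,0.4,0.4,0.4,0.9,0.9,0.9], "squeeze": 40}}

```text
time_s: 2.15
ee_pos: [490.1, -255.5, 115.8]
tool_rot: [3.14, 0.003, 0.003]
force: [-0.1, 0.5, 0.4]
grip_width: 32.6
grip_force: 0.0
```

{"method": "step_arm", "body": {"linear": [[0,0,0],[0,0,0]], "dr": [[0,0,0],[0,0,0]], "claw": [0.9,0.9]}}

```text
time_s: 2.4
ee_pos: [490.0, -255.2, 115.3]
tool_rot: [3.141, 0.003, 0.001]
force: [-1.6, 1.0, 7.3]
grip_width: 23.8
grip_force: 39.6
```

{"method": "step_arm", "body": {"linear": [[0,0,-40],[0,0,-85],[0,-40,-120],[0,-100,-125],[0,-160,-125],[0,-220,-125],[0,-245,-125],[0,-245,-125]], "dr": [[0,0,0],[0,0,0],[0,0,0],[0,0,0],[0,0,0],[0,0,0],[0,0,0],[0,0,0]], "claw": [0.9,0.9,0.9,0.9,0.9,0.9,0.9,0.9]}}

```text
time_s: 3.4
ee_pos: [489.0, -8.7, 239.7]
tool_rot: [3.142, 0.008, -0.0]
force: [0.2, 0.2, -0.0]
grip_width: 24.1
grip_force: 39.6
```

{"method": "step_arm", "body": {"linear": [[0,0,0],[0,0,0]], "dr": [[0,0,0],[0,0,0]], "claw": [0.9,0.9]}}

```text
time_s: 3.65
ee_pos: [489.3, -11.1, 239.5]
tool_rot: [3.141, 0.001, -0.0]
force: [0.7, 0.5, -0.8]
grip_width: 23.9
grip_force: 39.6
```

```bash
python3 look.py w2
```

```text
cam [568.6 -10.9 394.6] [[-0.0, -1.0, -0.0], [-0.96, 0.0, 0.28], [-0.28, 0.0, -0.96]] 3.7 [489.3 -11.1 239.5] [ 3.141e+00  1.000e-03 -0.000e+00] 23.914610599365943
```

View pics/w2.png

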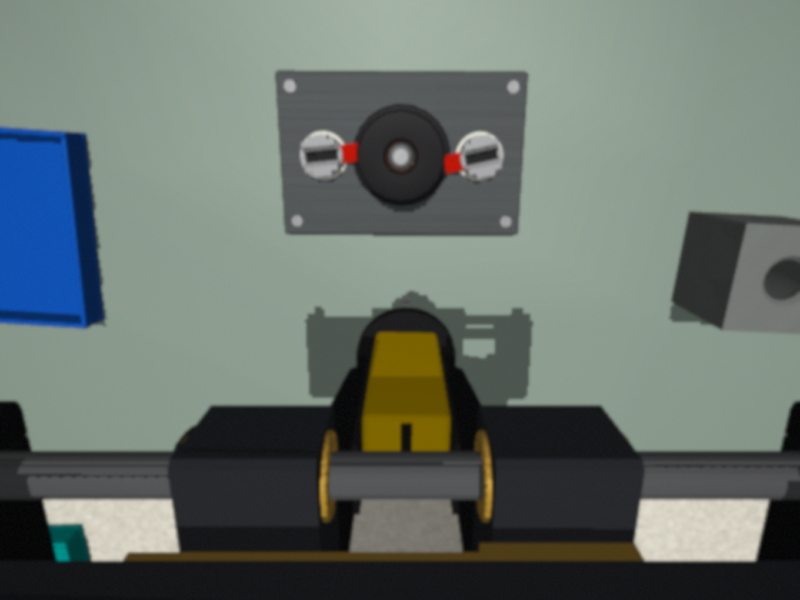

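The driver is held upright. The slotted heads show at (322,156) and (479,156), with slots slightly off the line between them. The plate corners are (277,71), (527,72), (517,235) and (287,234), and the post tip is at (400,156). I'll rectify the slot plane to measure it.

```bash
cat > rect.py <<'E'
from h import *
def rect(d,cx,cy,z,h=100,w=60,px=4):
    """metric top view: cols = -y, rows = -x, centred at cx,cy; px per mm"""
    w3=[(cx+w/2,cy+h/2),(cx+w/2,cy-h/2),(cx-w/2,cy-h/2),(cx-w/2,cy+h/2)]
    H=cv2.getPerspectiveTransform(np.float32([proj(d,[x,y,z]) for x,y in w3]),np.float32([(0,0),(h*px,0),(h*px,w*px),(0,w*px)]))
    return cv2.warpPerspective(d["image"],H,(int(h*px),int(w*px)),flags=cv2.INTER_CUBIC)
E
python3 - <<'E'
from rect import *
d,o=pickle.load(open("pics/w2.pkl","rb"));s=.7
W=np.array([ray(d,u*s,v*s,15)[:2] for u,v in [(277,71),(527,72),(517,235),(287,234)]]);print("holder",W.mean(0).round(1),W.round(1).tolist())
print("post",ray(d,400*s,156*s,77).round(1))
out=[]
for c in [(322,156),(479,156)]:
    p=ray(d,c[0]*s,c[1]*s,35);print("head",p.round(1))
    im=rect(d,p[0],p[1],35,50,50,8);out.append(im)
    hsv=cv2.cvtColor(im,cv2.COLOR_RGB2HSV);g=im.min(2)
    yy,xx=np.mgrid[:400,:400]
    br=(g>110);print("bright circ", [ (v-200)/8 for v in cv2.minEnclosingCircle(np.argwhere(br&(np.hypot(xx-200,yy-200)<130))[:,::-1].astype(np.float32))[0]])
    rd=(hsv[...,1]>150)&(im[...,0]>90)&((hsv[...,0]<12)|(hsv[...,0]>170));a=np.argwhere(rd)
    m=(im.max(2)<95)&(np.hypot(xx-200,yy-200)<12*8*.85);b=np.argwhere(m)-200.
    ev,V=np.linalg.eigh(np.cov(b.T));v=V[:,1];print("slot n",len(b),"ctr mm (x,y)",(-b.mean(0)/8).round(2),"ang of slot from world y deg",np.degrees(np.arctan2(v[0],v[1])).round(1),"sd",np.sqrt(ev).round(1)/8,"red",(-(a.mean(0)-200)/8).round(1))
cv2.imwrite("pics/rect.png",np.hstack(out)[:,:,::-1])
E
```

```text
holder [565.2  -8.4] [[620.0, 74.7], [619.3, -91.9], [510.4, -91.7], [511.2, 75.0]]
post [566.   -7.7  77. ]
head [565.7  44.1  35. ]
bright circ [0.03413963317871094, -0.0555877685546875]
slot n 8743 ctr mm (x,y) [0.91 0.39] ang of slot from world y deg -6.2 sd [2.0125 5.6   ] red [  2.3 -18.6]
head [565.6 -59.3  35. ]
bright circ [0.000335693359375, -0.003696441650390625]
slot n 8554 ctr mm (x,y) [ 0.2  -0.54] ang of slot from world y deg -12.4 sd [2.025  5.4375] red [-4.4 18.2]
```

View pics/rect.png

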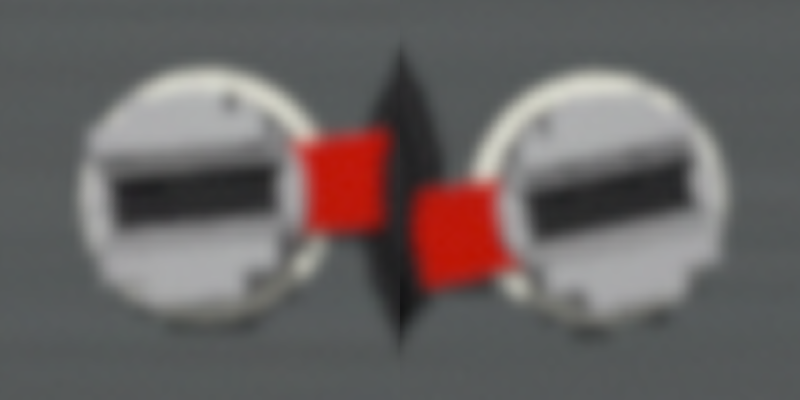

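{"method": "step_arm", "body": {"linear": [[38,-28,0],[75.8,-56.3,0],[75.8,-56.3,0],[75.8,-56.3,0],[75.8,-56.3,0],[75.8,-56.3,0],[75.8,-56.3,0],[75.8,-56.3,0]], "dr": [[0,0,-10.5],[0,0,-21],[0,0,-31.5],[0,0,-42],[0,0,-52.5],[0,0,-63],[0,0,-73.5],[0,0,-84]], "claw": [0.9,0.9,0.9,0.9,0.9,0.9,0.9,0.9]}}

```text
time_s: 4.7
ee_pos: [565.1, 45.4, 239.4]
tool_rot: [-2.327, -2.11, 0.0]
force: [0.8, 0.2, -2.1]
grip_width: 23.9
grip_force: 39.6
```

{"method": "step_arm", "body": {"linear": [[0,0,0],[0,0,30],[0,0,60],[0,0,75],[0,0,75],[0,0,75]], "dr": [[0,0,-6],[0,0,-12.3],[0,0,-12.3],[0,0,-12.3],[0,0,-12.3],[0,0,-12.3]], "claw": [0.9,0.9,0.9,0.9,0.9,0.9]}}

```text
time_s: 5.45
ee_pos: [565.5, 46.1, 165.5]
tool_rot: [2.093, 2.341, 0.001]
force: [0.3, -0.8, -1.6]
grip_width: 24.0
grip_force: 39.6
```

```bash
python3 look.py w3; python3 - <<'E'
from plant import *
import cv2
d=get_image("scene")["image"];d=d[190:290,140:300];cv2.imwrite("pics/s3.png",cv2.resize(d[:,:,::-1],None,fx=5,fy=5,interpolation=cv2.INTER_CUBIC))
E
```

```text
cam [556.2 125.2 320.6] [[0.99, 0.11, 0.0], [0.11, -0.95, 0.28], [0.03, -0.28, -0.96]] 5.5 [565.5  46.2 165.6] [2.093e+00 2.341e+00 2.000e-03] 23.92943498957042
```

View pics/w3.png

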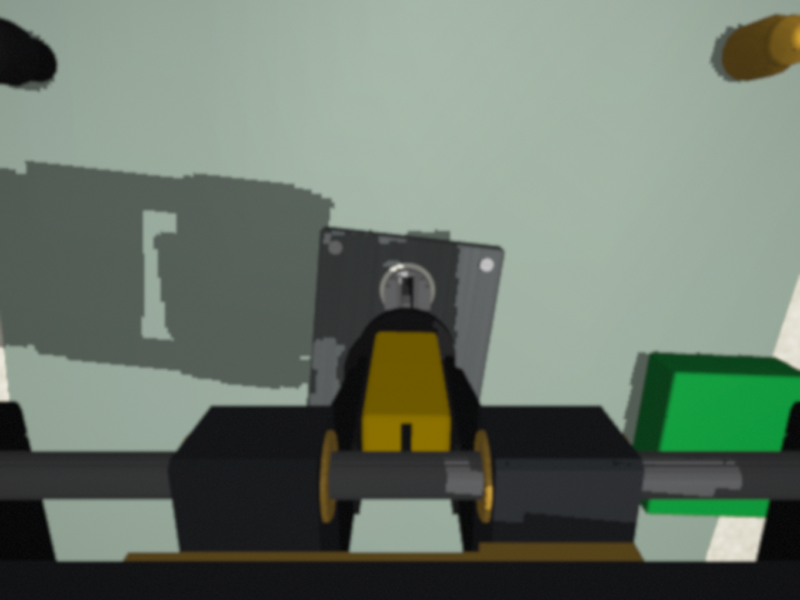

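The slot at (407,290) stands vertical in the view, in line with the handle stripe at column 406, so the blade is aligned. I'll insert it.

{"method": "step_arm", "body": {"linear": [[0,0,10],[0,0,20],[0,0,26],[0,0,29],[0,0,31],[0,0,31.5],[0,0,31.5]], "dr": [[0,0,0],[0,0,0],[0,0,0],[0,0,0],[0,0,0],[0,0,0],[0,0,0]], "claw": [0.9,0.9,0.9,0.9,0.9,0.9,0.9]}}

```text
time_s: 6.42
ee_pos: [565.0, 46.3, 133.2]
tool_rot: [2.094, 2.342, 0.0]
force: [0.0, -0.1, -1.9]
grip_width: 23.6
grip_force: 39.6
```

{"method": "step_arm", "body": {"linear": [[0,0,0],[0,0,0],[0,0,0],[0,0,0],[0,0,0],[0,0,0],[0,0,0],[0,0,0]], "dr": [[0,0,-10],[0,0,-20],[0,0,-30],[0,0,-40],[0,0,-50],[0,0,-60],[0,0,-70],[0,0,-80]], "claw": [0.9,0.9,0.9,0.9,0.9,0.9,0.9,0.9]}}

```text
time_s: 7.42
ee_pos: [565.5, 46.3, 133.5]
tool_rot: [0.09, 3.139, 0.0]
force: [1.4, -0.3, -1.5]
grip_width: 23.8
grip_force: 39.7
```

{"method": "step_arm", "body": {"linear": [[0,0,0],[0,0,0],[0,0,0],[0,0,0]], "dr": [[0,0,-6],[0,0,-11],[0,0,-14],[0,0,-14]], "claw": [0.9,0.9,0.9,0.9]}}

```text
time_s: 7.92
ee_pos: [565.5, 46.2, 133.4]
tool_rot: [-0.284, 3.127, -0.001]
force: [1.9, -1.1, -0.6]
grip_width: 23.9
grip_force: 39.7
```

```bash
python3 -c "
from h import *
from plant import *
o=get_obs();print(o['torque'],o['force'],o['q'],Ro.from_rotvec(o['tool_rot']).as_matrix()[:,0])"
```

```text
[-0.03478592 -0.7573123  -0.01105602] [ 1.86471379 -1.13136203 -0.59378352] [-3.48509106e-02  5.24304367e-01  1.80276611e+00 -1.98866080e-04
  8.13078602e-01 -1.78669625e+00] [-0.98362976 -0.18019601 -0.00137906]
```

{"method": "step_arm", "body": {"linear": [[0,0,0],[0,0,0],[0,0,0]], "dr": [[0,0,-4],[0,0,-6],[0,0,-6]], "claw": [0.9,0.9,0.9]}}

```text
time_s: 8.3
ee_pos: [565.4, 46.2, 133.4]
tool_rot: [-0.447, 3.109, -0.001]
force: [3.6, 0.0, 0.1]
grip_width: 23.8
grip_force: 39.7
```

```bash
python3 -c "
from h import *
from plant import *
o=get_obs();print(o['torque'],o['force'],o['q'],Ro.from_rotvec(o['tool_rot']).as_matrix()[:,0])"; python3 look.py w4
```

```text
[-0.24869845 -0.96071001 -0.02744985] [3.63011374 0.03999086 0.1070017 ] [-3.48550577e-02  5.24383474e-01  1.80286818e+00 -2.67895969e-04
  8.13174654e-01 -1.89079876e+00] [-0.95956783 -0.28147555 -0.00104583]
cam [488.7  24.  288.4] [[-0.28, 0.96, 0.0], [0.92, 0.27, 0.28], [0.27, 0.08, -0.96]] 8.35 [565.4  46.2 133.3] [-4.460e-01  3.109e+00 -1.000e-03] 23.748809971213323
```

View pics/w4.png

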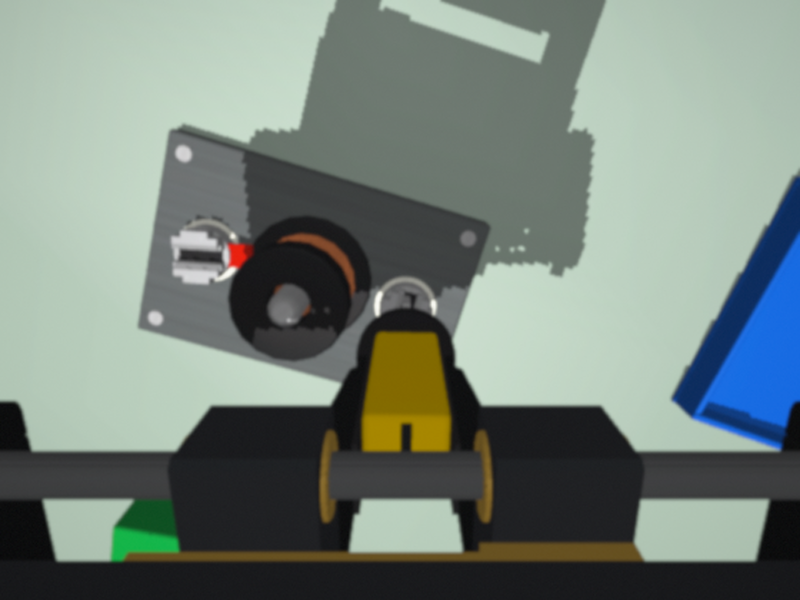

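The view shows the first clip's red no longer on the coil side; its screw at (407,295) is turned, and the far clip still covers the flange at (238,256). I'll ease back and lift.

{"method": "step_arm", "body": {"linear": [[0,0,0],[0,0,0],[0,0,-10],[0,0,-30],[0,0,-60],[0,0,-60]], "dr": [[0,0,8],[0,0,12],[0,0,12],[0,0,12],[0,0,12],[0,0,12]], "claw": [0.9,0.9,0.9,0.9,0.9,0.9]}}

```text
time_s: 9.1
ee_pos: [565.5, 46.4, 195.4]
tool_rot: [-0.123, 3.136, -0.0]
force: [0.5, 0.3, -1.1]
grip_width: 24.0
grip_force: 39.6
```

```bash
python3 -c "
from h import *
from plant import *
o=get_obs();print(o['torque'],o['force']);R=Ro.from_rotvec(o['tool_rot']).as_matrix();print(R.round(3),move(o,[565.8,-62,194],np.radians(103)))"; python3 look.py w5
```

```text
[ 0.14039545 -0.13958982 -0.05812453] [ 0.47130008  0.31450776 -1.09125504]
[[-0.997 -0.078  0.003]
 [-0.078  0.997 -0.   ]
 [-0.003 -0.    -1.   ]] (array([   8.2, -108. ,    1.4]), array([ 0.12,  0.18, 81.48]))
cam [485.5  40.3 350.2] [[-0.08, 1.0, 0.0], [0.96, 0.07, 0.28], [0.28, 0.02, -0.96]] 9.15 [564.9  46.3 193.9] [-0.122  3.138 -0.   ] 24.257110748240713
```

{"method": "step_arm", "body": {"linear": [[0,0,-15],[4.0,-53,-15],[8.1,-107.7,-15],[8.1,-107.7,-15],[8.1,-107.7,-15],[8.1,-107.7,-15],[8.1,-107.7,-15],[8.1,-107.7,-15]], "dr": [[0,0,10.2],[0,0,20.4],[0,0,30.6],[0,0,40.8],[0,0,51],[0,0,61],[0,0,71],[0,0,81.3]], "claw": [0.9,0.9,0.9,0.9,0.9,0.9,0.9,0.9]}}

```text
time_s: 10.15
ee_pos: [564.6, -61.6, 207.0]
tool_rot: [-1.959, -2.454, 0.002]
force: [-0.2, -0.2, -1.3]
grip_width: 24.0
grip_force: 39.6
```

{"method": "step_arm", "body": {"linear": [[0,0,25],[0,0,43],[0,0,43]], "dr": [[0,0,0],[0,0,0],[0,0,0]], "claw": [0.9,0.9,0.9]}}

```text
time_s: 10.52
ee_pos: [564.1, -61.5, 163.3]
tool_rot: [-1.951, -2.458, 0.003]
force: [-0.1, -0.8, -0.9]
grip_width: 23.6
grip_force: 39.6
```

```bash
python3 look.py w6; python3 - <<'E'
from h import *
a=cv2.imread("pics/w5.png")[100:500,120:640];b=cv2.imread("pics/w6.png")[180:480,230:530]
a=cv2.resize(a,(500,385));b=cv2.resize(b,(300,300))
c=np.zeros((385,800,3),np.uint8);c[:,:500]=a;c[:300,500:]=b;cv2.imwrite("pics/w56.png",c)
E
```

```text
cam [546.5  15.9 318.5] [[0.97, 0.23, -0.0], [0.22, -0.94, 0.28], [0.06, -0.27, -0.96]] 10.575 [564.7 -61.6 164.3] [-1.952e+00 -2.459e+00  2.000e-03] 24.139867957119282
```

View pics/w56.png

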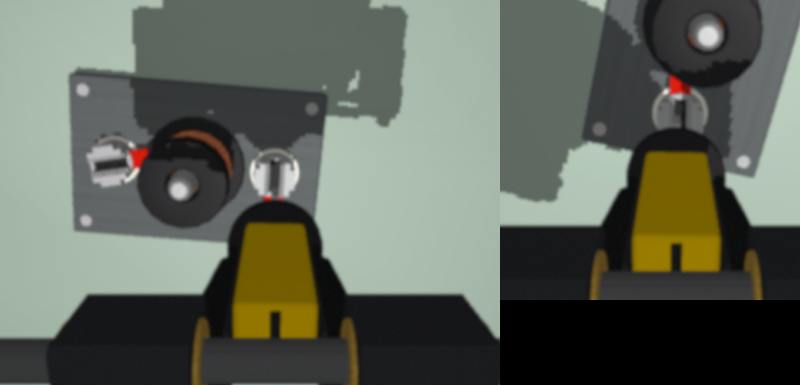

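Left: clip_a's red tip now points away from the coil. Right: over clip_b the slot is at about column 413 (full view), against the stripe at 407, so I'll measure the small offset.

```bash
python3 - <<'E'
from rect import *
for n,c in [("w3",(407,290)),("w6",(412,290))]:
    d,o=pickle.load(open(f"pics/{n}.pkl","rb"));R=Ro.from_rotvec(o["tool_rot"])
    im=d["image"][180:224,265:310].min(2)
    # darkest col per row near the slot
    for v in range(188,216,4):
        r=d["image"][v,270:304].astype(int).sum(1)//3;print(v,r.tolist())
    p=ray(d,c[0]*.7,c[1]*.7,30);print(n,p.round(1),"tool",R.inv().apply(p-o["ee_pos"]).round(1))
E
```

```text
188 [60, 79, 120, 166, 197, 212, 207, 179, 150, 137, 134, 125, 112, 101, 95, 90, 87, 88, 92, 97, 102, 107, 114, 119, 120, 116, 106, 90, 72, 60, 53, 52, 52, 51]
192 [116, 120, 114, 101, 89, 83, 86, 95, 111, 126, 141, 159, 170, 170, 158, 129, 101, 91, 89, 88, 87, 86, 85, 86, 85, 87, 96, 108, 119, 119, 107, 84, 63, 55]
196 [106, 94, 90, 90, 89, 89, 88, 91, 105, 125, 123, 94, 60, 43, 34, 26, 21, 23, 36, 60, 77, 85, 87, 88, 88, 88, 88, 89, 90, 98, 112, 117, 108, 84]
200 [88, 84, 86, 90, 94, 96, 94, 92, 88, 86, 76, 60, 47, 41, 39, 33, 25, 23, 36, 59, 79, 86, 90, 93, 95, 95, 93, 89, 84, 83, 93, 110, 119, 111]
204 [98, 96, 96, 96, 97, 96, 95, 92, 88, 84, 73, 57, 45, 41, 41, 38, 30, 24, 39, 63, 79, 87, 90, 93, 95, 96, 96, 96, 96, 96, 99, 108, 118, 113]
208 [98, 96, 96, 97, 97, 96, 94, 92, 88, 84, 78, 71, 72, 73, 74, 73, 65, 50, 45, 62, 79, 86, 91, 93, 96, 96, 96, 97, 96, 96, 100, 107, 108, 94]
212 [95, 96, 96, 95, 96, 96, 95, 92, 88, 85, 80, 78, 81, 85, 86, 84, 77, 59, 50, 67, 82, 88, 90, 94, 95, 96, 95, 95, 96, 96, 93, 86, 71, 59]
w3 [565.6  50.1  30. ] tool [  3.9   0.4 135.6]
188 [60, 59, 
[... 438 characters left out ...]
 124, 132, 123]
200 [130, 114, 99, 96, 98, 103, 105, 105, 104, 100, 98, 96, 89, 72, 55, 49, 47, 45, 41, 35, 42, 66, 84, 93, 97, 102, 105, 106, 104, 102, 100, 101, 112, 126]
204 [124, 112, 105, 104, 105, 106, 105, 105, 104, 101, 97, 93, 82, 64, 52, 47, 46, 43, 34, 28, 43, 68, 86, 94, 98, 102, 105, 106, 105, 104, 103, 102, 107, 120]
208 [121, 110, 107, 106, 106, 106, 106, 106, 104, 101, 96, 91, 87, 83, 82, 80, 73, 55, 33, 27, 46, 71, 88, 95, 98, 102, 105, 105, 106, 106, 106, 106, 109, 117]
212 [116, 114, 109, 106, 105, 106, 106, 105, 104, 100, 97, 95, 95, 95, 94, 93, 87, 68, 46, 34, 49, 74, 89, 95, 99, 102, 105, 106, 106, 106, 106, 106, 110, 113]
w6 [565.7 -56.1  30. ] tool [  5.    2.5 134.3]
```

{"method": "step_arm", "body": {"linear": [[0,1.3,10],[0,1.3,20],[0,1.3,26],[0,1.3,29],[0,1.3,31],[0,1.3,32],[0,1.3,32]], "dr": [[0,0,0],[0,0,0],[0,0,0],[0,0,0],[0,0,0],[0,0,0],[0,0,0]], "claw": [0.9,0.9,0.9,0.9,0.9,0.9,0.9]}}

```text
time_s: 11.45
ee_pos: [566.5, -61.5, 133.2]
tool_rot: [1.953, 2.46, 0.0]
force: [-0.5, -0.7, -1.6]
grip_width: 23.8
grip_force: 39.6
```

{"method": "step_arm", "body": {"linear": [[0,0,0],[0,0,0],[0,0,0],[0,0,0],[0,0,0],[0,0,0],[0,0,0],[0,0,0]], "dr": [[0,0,-10],[0,0,-20],[0,0,-30],[0,0,-40],[0,0,-50],[0,0,-60],[0,0,-70],[0,0,-80]], "claw": [0.9,0.9,0.9,0.9,0.9,0.9,0.9,0.9]}}

```text
time_s: 12.45
ee_pos: [566.2, -61.6, 133.3]
tool_rot: [0.094, -3.14, 0.001]
force: [-1.1, -1.7, -1.4]
grip_width: 23.8
grip_force: 39.7
```

{"method": "step_arm", "body": {"linear": [[0,0,0],[0,0,0],[0,0,0],[0,0,0]], "dr": [[0,0,-6],[0,0,-10],[0,0,-13.5],[0,0,-13.5]], "claw": [0.9,0.9,0.9,0.9]}}

```text
time_s: 12.95
ee_pos: [566.3, -61.6, 133.3]
tool_rot: [0.453, -3.108, 0.001]
force: [-1.6, -2.0, 0.1]
grip_width: 23.5
grip_force: 39.7
```

{"method": "step_arm", "body": {"linear": [[0,0,0],[0,0,0],[0,0,-10],[0,0,-40],[0,0,-90],[0,0,-105]], "dr": [[0,0,8],[0,0,12],[0,0,12],[0,0,12],[0,0,12],[0,0,12]], "claw": [0.9,0.9,0.9,0.9,0.9,0.9]}}

```text
time_s: 13.7
ee_pos: [567.3, -61.5, 241.6]
tool_rot: [-0.128, 3.134, -0.002]
force: [0.1, 0.6, -0.2]
grip_width: 24.4
grip_force: 39.6
```

```bash
python3 look.py w7
```

```text
cam [487.1 -67.7 396.4] [[-0.08, 1.0, -0.0], [0.96, 0.08, 0.28], [0.28, 0.02, -0.96]] 13.75 [567.3 -61.5 241.9] [-1.280e-01  3.134e+00 -2.000e-03] 23.93001802112866
```

```bash
cat > clips.py <<'E'
import sys
from rect import *
d,o=pickle.load(open(f"pics/{sys.argv[1]}.pkl","rb"))
im=rect(d,566,-8,23,170,110,4)
hsv=cv2.cvtColor(im,cv2.COLOR_RGB2HSV)
m=((hsv[...,1]>170)&(im[...,0]>70)&((hsv[...,0]<6)|(hsv[...,0]>172))).astype(np.uint8)
n,l,st,ce=cv2.connectedComponentsWithStats(m)
for i in range(1,n):
    if st[i,4]>60:
        x=566+(220-ce[i,1])/4;y=-8+(340-ce[i,0])/4;c=46 if y>-8 else -62;print("red",st[i,4]/16,"mm2 at",round(x,1),round(y,1),"rel angle",np.degrees(np.arctan2(y-c,x-566)).round(1))
E
python3 clips.py w7; python3 clips.py w5
python3 -c "
from h import *
from plant import *
o=get_obs();print(move(o,[490,-255.3,240],np.pi))"
```

```text
red 112.125 mm2 at 586.2 46.4 rel angle 1.1
red 108.125 mm2 at 546.1 -62.1 rel angle -179.6
red 11.0625 mm2 at 583.2 42.8 rel angle -10.6
red 101.1875 mm2 at 560.0 -43.4 rel angle 107.8
(array([  92.8, -186.8,    1.8]), array([-0.08,  0.29,  4.66]))
```

{"method": "step_arm", "body": {"linear": [[25,-50,0],[50,-100,0],[75,-150,0],[92,-187,0],[92,-187,30],[92,-187,55],[92,-187,60],[92,-187,60]], "dr": [[0,0,4.5],[0,0,4.5],[0,0,4.5],[0,0,4.5],[0,0,4.5],[0,0,4.5],[0,0,4.5],[0,0,4.5]], "claw": [0.9,0.9,0.9,0.9,0.9,0.9,0.9,0.9]}}

```text
time_s: 14.75
ee_pos: [489.8, -255.1, 178.0]
tool_rot: [0.004, -3.141, -0.0]
force: [-0.2, -0.4, -0.7]
grip_width: 24.3
grip_force: 39.6
```

```bash
python3 -c "
from h import *
from plant import *
o=get_obs();print(o['ee_pos'],o['force'],o['q'],move(o,[490,-255.3,115],np.pi))"
```

```text
[ 489.84236602 -255.11675262  178.044323  ] [-0.22614725 -0.4467925  -0.6995571 ] [-5.99750980e-01  4.47470919e-01  1.79606431e+00 -3.80865869e-05
  8.98614482e-01 -2.17290428e+00] (array([-0.2, -0.2, 63. ]), array([ 0.02, -0.03,  0.14]))
```

{"method": "step_arm", "body": {"linear": [[0,0,20],[0,0,40],[0,0,54],[0,0,60],[0,0,62.5],[0,0,63.2],[0,0,63.2]], "dr": [[0,0,0],[0,0,0],[0,0,0],[0,0,0],[0,0,0],[0,0,0],[0,0,0]], "claw": [0.9,0.9,0.9,0.9,0.9,0.9,0.9]}}

```text
time_s: 15.62
ee_pos: [490.0, -255.3, 115.4]
tool_rot: [-0.003, 3.141, -0.001]
force: [0.4, 1.0, 0.1]
grip_width: 23.9
grip_force: 39.6
```

{"method": "step_arm", "body": {"linear": [[0,0,0.6],[0,0,0.6],[0,0,0.6],[0,0,0.6],[0,0,0.6]], "dr": [[0,0,0],[0,0,0],[0,0,0],[0,0,0],[0,0,0]], "claw": [0.9,0.9,0.6,0.4,0.4]}}

```text
time_s: 16.25
ee_pos: [489.8, -255.2, 114.3]
tool_rot: [-0.003, 3.142, -0.0]
force: [-0.4, -0.4, 0.5]
grip_width: 48.7
grip_force: 0.0
```

{"method": "step_arm", "body": {"linear": [[0,0,-40],[0,0,-100],[0,0,-160],[0,0,-180],[0,0,-180]], "dr": [[0,0,0],[0,0,0],[0,0,0],[0,0,0],[0,0,0]], "claw": [0.4,0.4,0.2,0,0]}}

```text
time_s: 16.88
ee_pos: [490.0, -255.3, 295.5]
tool_rot: [-0.003, 3.139, -0.003]
force: [0.4, 0.4, -0.1]
grip_width: 81.7
grip_force: 0.0
```

```bash
python3 look.py w8; python3 - <<'E'
from h import *
d,o=pickle.load(open("pics/w8.pkl","rb"))
for z in (146,150):
    hsv=cv2.cvtColor(d["image"],cv2.COLOR_RGB2HSV);m=((hsv[...,0]>22)&(hsv[...,0]<33)&(hsv[...,1]>150)&(hsv[...,2]>150)).astype(np.uint8)
    n,l,st,ce=cv2.connectedComponentsWithStats(m)
    for i in range(1,n):
        if st[i,4]>50: print(st[i].tolist(),ce[i].round(1),[proj(d,[x,y,z]).round(1).tolist() for x,y in [(478,-267.3),(478,-243.3),(502,-243.3),(502,-267.3)]])
R=Ro.from_rotvec(o["tool_rot"]);print(move(o,[566,-8,247],np.pi/2))
E
```

```text
cam [ 410.  -255.1  450.4] [[-0.0, 1.0, -0.0], [0.96, 0.0, 0.28], [0.28, -0.0, -0.96]] 16.925 [ 489.6 -255.1  294. ] [-3.000e-03  3.141e+00 -0.000e+00] 85.8553800181242
[271, 189, 27, 26, 622] [284.  201.5] [[269.8, 189.5], [298.1, 189.5], [297.8, 216.7], [270.0, 216.6]]
[271, 189, 27, 26, 622] [284.  201.5] [[269.6, 190.5], [298.3, 190.6], [297.9, 218.0], [269.9, 218.0]]
(array([-76.8, 247. ,  47. ]), array([0.000e+00, 2.000e-02, 9.011e+01]))
```

{"method": "step_arm", "body": {"linear": [[0,40,0],[-15,90,0],[-30,140,0],[-60,195,0],[-76,247.3,20],[-76,247.3,60],[-76,247.3,60],[-76,247.3,60]], "dr": [[0,0,10],[0,0,20],[0,0,30.5],[0,0,41],[0,0,51.5],[0,0,62],[0,0,72.5],[0,0,83]], "claw": [0,0,0,0,0,0,0,0], "squeeze": 25}}

```text
time_s: 17.92
ee_pos: [564.6, -7.4, 231.7]
tool_rot: [-2.07, -2.359, 0.004]
force: [0.3, -0.4, 0.2]
grip_width: 94.7
grip_force: 0.0
```

{"method": "step_arm", "body": {"linear": [[0,0,0],[0,0,0],[0,0,0]], "dr": [[0,0,7],[0,0,7],[0,0,7]], "claw": [0,0,0]}}

```text
time_s: 18.3
ee_pos: [565.0, -7.8, 233.4]
tool_rot: [-2.202, -2.239, 0.002]
force: [-0.9, 0.3, -0.1]
grip_width: 94.9
grip_force: 0.0
```

```bash
python3 look.py w9; python3 clips.py w9;python3 - <<'E'
from h import *
d,o=pickle.load(open("pics/w9.pkl","rb"))
im=d["image"].copy()
# overlay predicted collar top circle and post tip for coil at (566,-8)
t=np.linspace(0,2*np.pi,60)
for r,z,c in [(27,67,(255,255,0)),(7.5,77,(0,255,0)),(34,20,(255,0,255))]:
    P=np.array([proj(d,[566+r*np.cos(a),-8+r*np.sin(a),z]) for a in t]);cv2.polylines(im,[P.round().astype(np.int32)],True,c,1)
c=proj(d,[566,-8,50]).astype(int);cv2.imwrite("pics/w9o.png",cv2.resize(im[:,:,::-1],(800,600),interpolation=cv2.INTER_CUBIC));print(c)
E
```

```text
cam [563.7  71.8 388.5] [[1.0, 0.02, -0.0], [0.02, -0.96, 0.28], [0.0, -0.28, -0.96]] 18.35 [565.1  -7.8 233.6] [-2.203e+00 -2.239e+00  1.000e-03] 94.73068721988554
red 109.8125 mm2 at 585.8 46.9 rel angle 2.5
red 124.0 mm2 at 545.7 -61.7 rel angle 179.1
[285 194]
```

View pics/w9o.png

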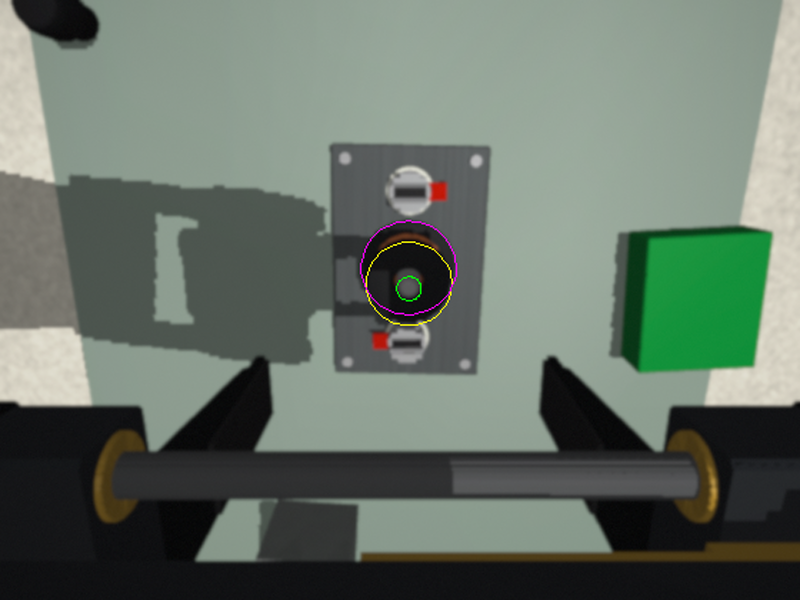

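Both clips (red at (440,191) and (380,340)) are turned clear of the coil. The predicted collar and post circles lie on the coil at about (408,285). I'll go down to the collar.

{"method": "step_arm", "body": {"linear": [[0,0.6,50],[0,0.6,100],[0,0.6,140],[0,0.6,165],[0,0.6,179],[0,0.6,179],[0,0.6,179]], "dr": [[0,0,0],[0,0,0],[0,0,0],[0,0,0],[0,0,0],[0,0,0],[0,0,0]], "claw": [0,0,0,0,0,0.3,0.7]}}

```text
time_s: 19.23
ee_pos: [566.4, -7.9, 56.2]
tool_rot: [2.205, 2.236, 0.001]
force: [0.2, -0.6, -0.0]
grip_width: 80.5
grip_force: 0.0
```

{"method": "step_arm", "body": {"linear": [[0,0,0],[0,0,0],[0,0,0],[0,0,0]], "dr": [[0,0,0],[0,0,0],[0,0,0],[0,0,0]], "claw": [0.7,0.7,0.7,0.7]}}

```text
time_s: 19.73
ee_pos: [566.1, -7.8, 55.7]
tool_rot: [2.206, 2.236, 0.001]
force: [-1.1, -0.8, 5.6]
grip_width: 52.8
grip_force: 25.0
```

{"method": "step_arm", "body": {"linear": [[0,0,-3],[0,0,-8],[0,0,-14],[0,0,-20]], "dr": [[0,0,0],[0,0,0],[0,0,0],[0,0,0]], "claw": [0.7,0.7,0.7,0.7]}}

```text
time_s: 20.23
ee_pos: [565.9, -7.8, 75.8]
tool_rot: [2.206, 2.237, -0.0]
force: [-0.1, 0.9, -1.4]
grip_width: 52.4
grip_force: 25.0
```

{"method": "step_arm", "body": {"linear": [[0,0,-15],[0,0,-35],[0,0,-60],[0,0,-85],[0,0,-100],[0,0,-100]], "dr": [[0,0,0],[0,0,0],[0,0,0],[0,0,0],[0,0,0],[0,0,0]], "claw": [0.7,0.7,0.7,0.7,0.7,0.7]}}

```text
time_s: 20.98
ee_pos: [566.2, -7.8, 176.4]
tool_rot: [2.205, 2.236, 0.002]
force: [-1.1, -0.4, -2.9]
grip_width: 52.6
grip_force: 25.0
```

```bash
python3 - <<'E'
from h import *
from plant import *
o=get_obs();print(o["force"])
dt=pickle.load(open("pics/top0.pkl","rb"))
# blue blob centroid in top view
im=dt["image"];hsv=cv2.cvtColor(im,cv2.COLOR_RGB2HSV);m=((hsv[...,0]>105)&(hsv[...,0]<125)&(hsv[...,1]>120)).astype(np.uint8)
n,l,st,ce=cv2.connectedComponentsWithStats(m);i=1+np.argmax(st[1:,4]);(c,s,a)=cv2.minAreaRect(np.argwhere(l==i)[:,::-1].astype(np.float32))
print(st[i],c,s,a,ray(dt,*c,20))
print(move(o,[514,288,176]))
E
```

```text
[-1.09392049 -0.41814534 -2.94922886]
[ 208  172   48   48 1832] (232.07528686523438, 195.45956420898438) (44.51286697387695, 44.0388298034668) 5.44033145904541 [515.90050107 291.27179958  20.        ]
(array([ 2.965e+02, -4.810e+01,  2.000e-01]), None)
```

{"method": "step_arm", "body": {"linear": [[30,-5,0],[75,-12,0],[125,-20,0],[175,-28,0],[225,-36,0],[265,-43,0],[290,-47.5,0],[298,-48.5,0]], "dr": [[0,0,0],[0,0,0],[0,0,0],[0,0,0],[0,0,0],[0,0,0],[0,0,0],[0,0,0]], "claw": [0.7,0.7,0.7,0.7,0.7,0.7,0.7,0.7]}}

```text
time_s: 21.98
ee_pos: [512.5, 290.6, 174.2]
tool_rot: [-2.204, -2.238, 0.003]
force: [0.3, -0.4, -2.1]
grip_width: 52.4
grip_force: 25.0
```

{"method": "step_arm", "body": {"linear": [[0,0,5],[0,0,35],[0,0,70],[0,0,100],[0,0,115],[0,0,122],[0,0,126],[0,0,126]], "dr": [[0,0,0],[0,0,0],[0,0,0],[0,0,0],[0,0,0],[0,0,0],[0,0,0],[0,0,0]], "claw": [0.7,0.7,0.7,0.7,0.7,0.7,0.7,0.7]}}

```text
time_s: 22.98
ee_pos: [513.5, 289.6, 49.8]
tool_rot: [2.206, 2.236, 0.001]
force: [0.6, 1.0, -1.9]
grip_width: 52.6
grip_force: 25.0
```

{"method": "step_arm", "body": {"linear": [[0,0,2],[0,0,4],[0,0,5],[0,0,5]], "dr": [[0,0,0],[0,0,0],[0,0,0],[0,0,0]], "claw": [0.7,0.7,0.7,0.7]}}

```text
time_s: 23.48
ee_pos: [513.3, 289.6, 44.7]
tool_rot: [2.206, 2.237, 0.0]
force: [-2.0, -0.1, 4.5]
grip_width: 52.4
grip_force: 25.0
```

{"method": "step_arm", "body": {"linear": [[0,0,0],[0,0,0],[0,0,0],[0,0,0]], "dr": [[0,0,0],[0,0,0],[0,0,0],[0,0,0]], "claw": [0.4,0.3,0.2,0.2]}}

```text
time_s: 23.98
ee_pos: [513.3, 289.5, 44.2]
tool_rot: [2.206, 2.237, -0.0]
force: [-0.1, -0.7, -0.5]
grip_width: 75.0
grip_force: 0.0
```

{"method": "step_arm", "body": {"linear": [[0,0,-20],[0,0,-60],[-20,0,-120],[-60,0,-170],[-110,0,-200],[-110,0,-200]], "dr": [[0,0,0],[0,0,0],[0,0,0],[0,0,0],[0,0,0],[0,0,0]], "claw": [0.2,0.2,0.2,0.2,0.2,0.2]}}

```text
time_s: 24.72
ee_pos: [515.6, 177.4, 246.9]
tool_rot: [2.207, 2.231, 0.006]
force: [0.1, -1.5, -0.4]
grip_width: 76.1
grip_force: 0.0
```

```bash
python3 - <<'E'
from plant import *
import cv2
d=get_image("scene")["image"][130:340,40:420];cv2.imwrite("pics/end.png",cv2.resize(d[:,:,::-1],(798,441),interpolation=cv2.INTER_CUBIC))
E
```

```text
(no output)
```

View pics/end.png

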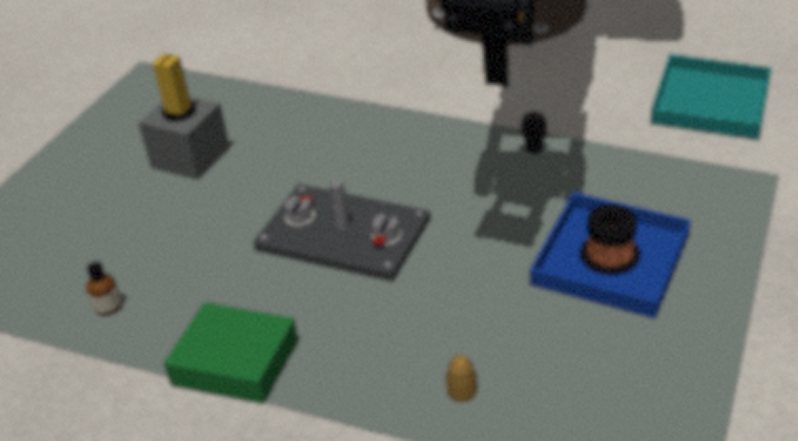

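The coil stands upright in the blue tray at (610,240), the driver is seated in its stand at (172,95), both clips are clear, and the four bystanders are in place.

```bash
python3 -c "
from plant import *
print(job_done())"
```

```text
the job is handed in; nothing more can be done
None
```

The job is done and handed in after about 25 s of robot time: both clips are turned to their stops, the driver is seated back in its stand, the coil stands flat in the blue tray, and the four bystanders look undisturbed in the last picture.

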